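Sort the cracked geodes onto their display stands

TASK

Put each cracked geode on the display stand whose rim has the colour of its crystals, sitting flat inside the rim with the crystals up; one stand is at first taken by a geode that belongs elsewhere. Keep every geode crystal side up and set it down rather than dropping it, and leave the two uncracked stones where they are.

Things in the scene. Friction and masses are not known exactly. Their poses are not given: they have to be found in the camera images.
- violet_geode (a point): Cracked geode with violet crystals on its flat top: a round brown stone, 54 mm across at the waist (straight-sided from 15 to 28 mm up), 44 mm across the bottom, 40 mm tall (crystals stand up to 6 mm more), 0.19 kg or so, loose. The point is at its centre, 20 mm above its flat underside; z is up, crystals upward. It is round, so it can be gripped from any side.
- blue_geode (a point): Cracked geode with blue crystals on its flat top: a round brown stone, 54 mm across at the waist (straight-sided from 15 to 28 mm up), 44 mm across the bottom, 40 mm tall (crystals stand up to 6 mm more), 0.19 kg or so, loose. The point is at its centre, 20 mm above its flat underside; z is up, crystals upward. It is round, so it can be gripped from any side.
- green_geode (a point): Cracked geode with green crystals on its flat top: a round brown stone, 54 mm across at the waist (straight-sided from 15 to 28 mm up), 44 mm across the bottom, 40 mm tall (crystals stand up to 6 mm more), 0.19 kg or so, loose. The point is at its centre, 20 mm above its flat underside; z is up, crystals upward. It is round, so it can be gripped from any side.
- amber_geode (a point): Cracked geode with amber crystals on its flat top: a round brown stone, 54 mm across at the waist (straight-sided from 15 to 28 mm up), 44 mm across the bottom, 40 mm tall (crystals stand up to 6 mm more), 0.19 kg or so, loose. The point is at its centre, 20 mm above its flat underside; z is up, crystals upward. It is round, so it can be gripped from any side.
- violet_seat (a point): Seat of the violet-ringed display stand: a fixed round stand 86 mm across with a flat dark seat 70 mm across, 30 mm above the table, inside a violet rim 8 mm wide that stands 6 mm higher than the seat. The point is the middle of the seat, on its surface. One of the four stands already carries a geode of the wrong colour.
- blue_seat (a point): Seat of the blue-ringed display stand: a fixed round stand 86 mm across with a flat dark seat 70 mm across, 30 mm above the table, inside a blue rim 8 mm wide that stands 6 mm higher than the seat. The point is the middle of the seat, on its surface. One of the four stands already carries a geode of the wrong colour.
- green_seat (a point): Seat of the green-ringed display stand: a fixed round stand 86 mm across with a flat dark seat 70 mm across, 30 mm above the table, inside a green rim 8 mm wide that stands 6 mm higher than the seat. The point is the middle of the seat, on its surface. One of the four stands already carries a geode of the wrong colour.
- amber_seat (a point): Seat of the amber-ringed display stand: a fixed round stand 86 mm across with a flat dark seat 70 mm across, 30 mm above the table, inside an amber rim 8 mm wide that stands 6 mm higher than the seat. The point is the middle of the seat, on its surface. One of the four stands already carries a geode of the wrong colour.
- nodule1 (a point): Uncracked stone, to be left alone: a plain light-brown rounded lump without crystals, 56 mm across, 49 mm tall, loose, standing on the breaking board (a fixed wooden board 300 x 360 mm, 30 mm thick, that also carries three of the geodes and, along its far edge, a chisel 22 mm high). The point is its centre, 24 mm above its underside.
- nodule2 (a point): Uncracked stone, to be left alone: a plain light-brown rounded lump without crystals, 56 mm across, 49 mm tall, loose, standing on the breaking board (a fixed wooden board 300 x 360 mm, 30 mm thick, that also carries three of the geodes and, along its far edge, a chisel 22 mm high). The point is its centre, 24 mm above its underside.

How it is judged:
At the end, for the whole second after the job is handed in: Each geode rests, released, flat (tilt under 0.09 rad, centre 16 to 23.5 mm above the seat) inside the rim of its own colour's stand (within 14.5 mm of the middle, as anywhere inside the rim is); both uncracked stones are within 20 mm of where they stood (horizontal distance between violet_geode and violet_seat below 0.0145 m and z of violet_geode in the frame of violet_seat between 0.016 and 0.0235 m and angle between each of violet_geode, blue_geode, green_geode, amber_geode's own z axis and vertical below 0.09 rad and linear speed of each of violet_geode_body, blue_geode_body, green_geode_body, amber_geode_body below 0.02 m/s and horizontal distance between blue_geode and blue_seat below 0.0145 m and z of blue_geode in the frame of blue_seat between 0.016 and 0.0235 m and horizontal distance between green_geode and green_seat below 0.0145 m and z of green_geode in the frame of green_seat between 0.016 and 0.0235 m and horizontal distance between amber_geode and amber_seat below 0.0145 m and z of amber_geode in the frame of amber_seat between 0.016 and 0.0235 m and distance of each of nodule1, nodule2 from where it was at the start of the episode below 0.02 m); the robot touches nothing.
It fails at once if a geode is toppled (tilted by more than 40 degrees) (angle between any of violet_geode, blue_geode, green_geode, amber_geode's own z axis and vertical above 0.7 rad).
It fails at once if a geode is dropped (falls freely by more than about 25 mm) ((linear speed of violet_geode_body above 0.7 m/s and contact force between the fingers and violet_geode_body below 0.01 N) or (linear speed of blue_geode_body above 0.7 m/s and contact force between the fingers and blue_geode_body below 0.01 N) or (linear speed of green_geode_body above 0.7 m/s and contact force between the fingers and green_geode_body below 0.01 N) or (linear speed of amber_geode_body above 0.7 m/s and contact force between the fingers and amber_geode_body below 0.01 N)).
It fails at once if an uncracked stone is shifted by more than 20 mm (distance of any of nodule1, nodule2 from where it was at the start of the episode above 0.02 m).
It also fails if it takes over 112 s, if anything falls off the work surface, if the arm or the gripper's body presses on something with over 40 N, if the wrist force passes 120 N, or if a joint passes its speed limit or range.

ROBOT

A 6-joint arm with a two-finger parallel gripper is mounted at the origin on the work surface. World frame = base frame: x ahead of the robot, y to its left, z up, the work surface at z = 0. Lengths are in m, angles in rad, forces in N, time in s.
With the tool pointing down it reaches from about 0.4 to 0.825 m from the base axis. Payload 7 kg.
Tool frame: the origin (TCP) lies on the mounting face of the last link; the fingertips stand 173 mm ahead of it and the grasp point (between the pads) lies 155 mm ahead of it; z points along the fingers, y is the line along which they close (so a half turn about z gives the same grasp; the last joint's range is limited). The gripper opens to 85 mm and grips with 20 to 120 N. Pads are 22 mm wide; open, the fingers measure 114 mm over their backs; the gripper's body (76 mm by 85 mm) begins 54 mm behind the grasp point. The pads swing forward as they close: fully open they stand 13 mm farther back than shut.
Start: joints at [1.563, 0.359, 0.012, 0, -1.224, -0.288], TCP at [0.197, 0.646, 0.405] pointing down, gripper open.
Joint ranges: [-3.07, 3.07], [-1.43, 2.12], [-1.02, 1.25], [-3.03, 1.67], [-3.05, -0], [-3.03, 3.03]. Speed limits (rad/s): [2.39, 2.39, 3.01, 3.14, 3.14, 3.14].

INTERFACE

Orientations are given as [roll, pitch, yaw] about the fixed x, y, z axes, in that order (R = Rz(yaw) Ry(pitch) Rx(roll)).
In Python, from plant import r, imaging, close_job gives the robot as it stands.
- The arm moves only by the shell command python3 -m creep 'ROWS'. ROWS is JSON, a list that holds one entry, the list of rows, each a list of 5 numbers: the shift along the world's x, y, z in mm, then the turn about the world's z in degrees, then the opening, from -1 (shut) to 1 (fully open). A call has 1 to 20 rows; each row is the pose to reach, as a shift and turn from the pose commanded when the call began; what a row does not reach only later rows make up. A row lasts 1/12 s, in which the tool goes at most 41.7 mm and 7.16 degrees, less where a joint would pass 70% of its speed; a pose out of reach is approached as far as the arm can. A call with a gripper value outside its range is refused whole. The fingers move at their own pace and stop on an object; the grip force is fixed at half the most. Time passes only in rows, so rows that repeat a pose let the fingers close. It gives the time, the measured TCP pose, the force, the opening and the grip force at its end, in the units of the state.
- r.get_obs(): the state, without advancing time (a new reading comes with each control period).
- imaging.grab_frame(name): name is "side" or "top" or "wrist"; returns the picture (384x512x3 uint8, red, green, blue); there is no depth.
- imaging.get_calibration(name): a dict with "fx", "fy", "cx", "cy" (pixels), "R" (3x3) and "t" (3): a world point X has camera coordinates R X + t. Camera axes: x right, y down, z forward; pixel columns grow to the right and rows downward; lengths in m; the calibration is good to about 2 mm. The wrist camera is an equidistant fisheye: a pixel r from the principal point sees the ray r / f radians off the axis. A picture is of the moment at which its call begins: read the wrist's pose just before it. get_calibration takes no time and is no camera call; for the wrist camera it gives the pose at the moment of the call.
- close_job(): hands the job in; it is judged then, once.
The state is a dict: "time_s": time; "qpos": joint angles; "dq": joint speeds; "joint_torque": joint torques, N m; "eef_pos": TCP position; "tcp_rot": TCP orientation; "wrist_force": force on the tool from outside, world axes, zero at the start; "torque": the same for the moment, N m; "opening": finger opening in m; "grasp_force": force on a finger pad.
Only numpy, scipy, OpenCV 4.12 (cv2) and the standard library are available. Lean on these libraries where they do the work, as an engineer would, in place of code of your own. Each camera call takes 0.05 s, during which the arm holds its last target. There are 200 camera calls.

## Working session

There is one attempt and no reset: what is moved stays moved. The work goes in short steps, Python scripts to look and compute and a shell command to move; the robot and the scene stay as the last step left them, time stands still between calls to the robot, and variables do not carry over. Pictures are saved under pics/ and viewed, at most 14 in all, crops included, and the job is handed in when it is done.

```bash
mkdir -p pics
python3 - <<'E'
from plant import r, imaging
import cv2,numpy as np
o=r.get_obs();print(o['time_s'],o['eef_pos'],o['tcp_rot'],o['opening'])
for n in("top","side"):
    im=imaging.grab_frame(n);cv2.imwrite(f'pics/{n}0.png',im[:,:,::-1]);c=imaging.get_calibration(n);print(n,{k:np.round(v,3).tolist() for k,v in c.items()})
E
```

```text
0.0 [0.19669358 0.64550475 0.4037642 ] [ 3.13992794e+00 -1.37450506e-04 -2.95918501e-01] 0.08523756222586285
top {'fx': 464.365, 'fy': 464.365, 'cx': 253.165, 'cy': 191.342, 'R': [[0.015, -0.999, -0.036], [-0.998, -0.013, -0.06], [0.06, 0.037, -0.998]], 't': [0.014, 0.49, 1.073]}
side {'fx': 390.553, 'fy': 390.553, 'cx': 256.876, 'cy': 191.704, 'R': [[0.935, -0.356, -0.015], [-0.267, -0.674, -0.689], [0.235, 0.647, -0.725]], 't': [-0.468, 0.167, 0.799]}
```

View pics/top0.png

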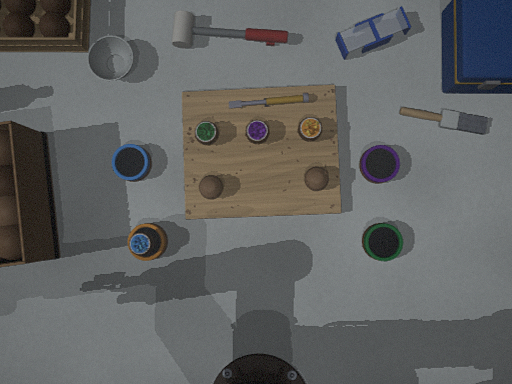

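View pics/side0.png

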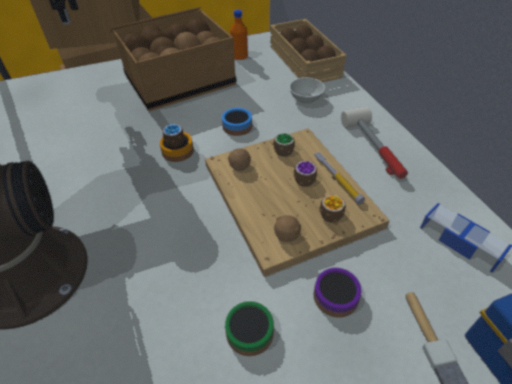

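Top view: geodes green (206,132), violet (257,131) and amber (310,128) are on the board, and blue sits on the amber stand (140,243). Stands: blue (131,162), amber (148,241), violet (380,164), green (383,241). Stones: (211,187) and (316,178). The side view agrees.

```bash
cat > h.py <<'E'
from plant import r, imaging
import cv2,numpy as np
def ray(c,u,v,fish=False):
    if fish:
        a=np.array([u-c['cx'],v-c['cy']]);rr=np.hypot(*a);th=rr/c['fx'];d=np.r_[a/max(rr,1e-9)*np.sin(th),np.cos(th)]
    else: d=np.array([(u-c['cx'])/c['fx'],(v-c['cy'])/c['fy'],1])
    R=np.array(c['R']);return -R.T@np.array(c['t']),R.T@d
def onplane(c,u,v,z,fish=False):
    o,d=ray(c,u,v,fish);return (o+d*(z-o[2])/d[2])[:2]
HUE={'violet':(125,150),'blue':(98,118),'green':(50,85),'amber':(10,28)}
def mask(im,col,smin=90,vmin=50):
    h=cv2.cvtColor(im,cv2.COLOR_RGB2HSV);a,b=HUE[col]
    return cv2.inRange(h,(a,smin,vmin),(b,255,255))
def near(m,u,v,rad):
    k=np.zeros_like(m);cv2.circle(k,(int(u),int(v)),rad,255,-1);return m&k
E
python3 - <<'E'
from h import *
c=imaging.get_calibration('top');im=imaging.grab_frame('top')[:,:,:].copy()
def cen(m):
    p=cv2.findNonZero(m)
    (u,v),rad=cv2.minEnclosingCircle(p);return u,v,rad,len(p),p.reshape(-1,2).mean(0)
for n,(u,v,rd,s) in {'green':(206,132,12,90),'violet':(257,131,12,90),'amber':(310,128,12,150),'blue':(140,243,11,70)}.items():
    m=near(mask(im,n,s),u,v,rd);q=cen(m);print('geode',n,np.round(q[:4],1),np.round(q[4],1),np.round(onplane(c,*q[4],.073),4),np.round(onplane(c,q[0],q[1],.073),4))
for n,(u,v) in {'blue':(131,162),'amber':(148,241),'violet':(380,164),'green':(383,241)}.items():
    q=cen(near(mask(im,n,100,35),u,v,24))
    print('stand',n,np.round(q[:4],1),np.round(onplane(c,q[0],q[1],.034),4))
for u,v in((211,187),(316,178)): print('stone',np.round(onplane(c,u,v,.054),3))
print(np.round(onplane(c,268,100,.05),3))
E
```

```text
geode green [205.  131.    8.5 135. ] [204.9 130.9] [0.621  0.1293] [0.6208 0.129 ]
geode violet [256.5 130.1   9.  239. ] [256.7 129.9] [0.6242 0.013 ] [0.6236 0.0135]
geode amber [310.  127.1   8.5 124. ] [309.6 127.2] [ 0.6312 -0.1048] [ 0.6314 -0.1056]
geode blue [139.1 243.3   9.2 263. ] [139.2 243.4] [0.3673 0.2707] [0.3675 0.2709]
stand blue [129.7 162.   18.6 411. ] [0.5537 0.3096]
stand amber [146.4 241.6  19.2 373. ] [0.3696 0.265 ]
stand violet [379.9 163.4  19.1 409. ] [ 0.5565 -0.269 ]
stand green [382.7 241.9  19.4 412. ] [ 0.3778 -0.275 ]
stone [0.496 0.115]
stone [ 0.519 -0.122]
[ 0.698 -0.011]
```

```bash
python3 -m creep '[[[0,-40,0,0,1],[20,-80,0,5,1],[50,-130,0,10,1],[80,-180,-10,17,1],[110,-230,-20,17,1],[140,-290,-30,17,1],[170,-340,-40,17,1],[171,-375,-54,17,1],[171,-375,-54,17,1],[171,-375,-54,17,1],[171,-375,-54,17,1],[171,-375,-54,17,1],[171,-375,-54,17,1],[171,-375,-54,17,1]]]'
python3 - <<'E'
from h import *
c=imaging.get_calibration('wrist');im=imaging.grab_frame('wrist');cv2.imwrite('pics/w1.png',im[:,:,::-1])
print({k:np.round(v,3).tolist() for k,v in c.items()})
E
```

```text
time_s: 1.32
eef_pos: [0.3679, 0.2713, 0.351]
tcp_rot: [-3.141, -0.0, 0.001]
wrist_force: [-0.0, -0.1, 0.4]
opening: 0.0855
grasp_force: 0.0
{'fx': 297.319, 'fy': 297.319, 'cx': 252.222, 'cy': 191.352, 'R': [[0.002, -1.0, -0.001], [-0.961, -0.002, 0.278], [-0.278, 0.0, -0.961]], 't': [0.271, 0.333, 0.429]}
```

View pics/w1.png

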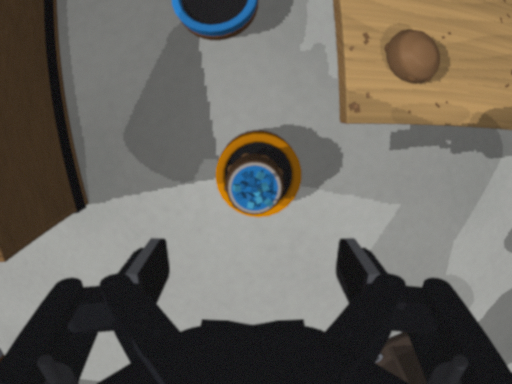

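Wrist view: the blue crystals are at (255,188) inside the amber rim at (258,174). The view is clear, so I'll compute the fine offsets.

```bash
cat >> h.py <<'E'
def look(col,seed,z=.072,rad=45,smin=90,vmin=50,save=None):
    """wrist view: centre of the colour blob nearest to where the seed (x,y) should appear; minimal circle cast onto plane z"""
    o=r.get_obs();c=imaging.get_calibration('wrist');im=imaging.grab_frame('wrist')
    if save: cv2.imwrite(save,im[:,:,::-1])
    X=np.array(c['R'])@np.r_[seed,z]+np.array(c['t']);th=np.arctan2(np.hypot(X[0],X[1]),X[2]);k=c['fx']*th/np.hypot(X[0],X[1])
    u,v=c['cx']+k*X[0],c['cy']+k*X[1]
    m=cv2.morphologyEx(near(mask(im,col,smin,vmin),u,v,rad),cv2.MORPH_OPEN,np.ones((2,2)))
    p=cv2.findNonZero(m);(a,b),q=cv2.minEnclosingCircle(p)
    P=onplane(c,a,b,z,True)
    print(col,'px',round(a),round(b),'rad',round(q,1),'n',len(p),'xy',np.round(P,4),'d mm',np.round((P-o['eef_pos'][:2])*1e3,1))
    return P
E
python3 - <<'E'
from h import *
look('blue',(.3675,.271),.072,30,80)
look('amber',(.3696,.265),.036,60,120,80)
E
```

```text
blue px 256 189 rad 23.5 n 1658 xy [0.369  0.2687] d mm [ 1.3 -2.8]
amber px 259 175 rad 43.0 n 1932 xy [0.3738 0.2646] d mm [ 6.1 -7. ]
```

```bash
python3 -m creep '[[[1,-2,-30,0,1],[1,-2,-60,0,1],[1,-2,-90,0,1],[1,-2,-115,0,1],[1,-2,-130,0,1],[1,-2,-140,0,1],[1,-2,-140,0,1],[1,-2,-140,0,0],[1,-2,-140,0,-0.3],[1,-2,-140,0,-0.6],[1,-2,-140,0,-0.6],[1,-2,-140,0,-0.6],[1,-2,-140,0,-0.6],[1,-2,-140,0,-0.6],[1,-2,-140,0,-0.6],[1,-2,-140,0,-0.6]]]'
python3 - <<'E'
from h import *
im=imaging.grab_frame('wrist');cv2.imwrite('pics/w2.png',im[:,:,::-1])
E
```

```text
time_s: 2.8
eef_pos: [0.3689, 0.2693, 0.2121]
tcp_rot: [-3.139, -0.001, 0.001]
wrist_force: [-3.2, 1.2, 5.3]
opening: 0.052
grasp_force: 62.1
```

View pics/w2.png

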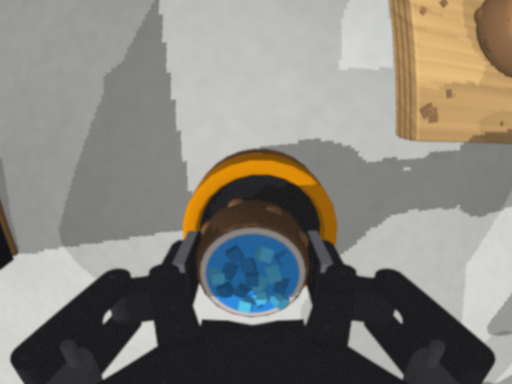

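Image: the geode is gripped squarely, with crystals at (253,272) between the pads. Next I lift and move short of the blue stand.

```bash
python3 -m creep '[[[0,0,15,0,-0.6],[0,0,40,0,-0.6],[0,0,70,0,-0.6],[0,0,100,0,-0.6],[30,10,100,0,-0.6],[60,20,100,0,-0.6],[90,30,100,0,-0.6],[110,40,100,0,-0.6],[120,40,100,0,-0.6],[120,40,100,0,-0.6],[120,40,100,0,-0.6],[120,40,100,0,-0.6]]]'
python3 - <<'E'
from h import *
o=r.get_obs()['eef_pos']
look('blue',(.5537,.3096),.036,60,120,60,'pics/w3.png')
print(o); look('blue',o[:2],o[2]-.211+.072,60,80)
E
```

```text
time_s: 3.85
eef_pos: [0.4879, 0.3081, 0.3107]
tcp_rot: [3.141, 0.001, 0.001]
wrist_force: [-1.0, 0.0, -2.6]
opening: 0.0517
grasp_force: 64.0
blue px 252 111 rad 51.8 n 3354 xy [0.5564 0.3082] d mm [68.5  0.2]
[0.48791678 0.30805351 0.31074215]
blue px 253 276 rad 46.7 n 5713 xy [0.4902 0.3077] d mm [ 2.4 -0.5]
```

View pics/w3.png

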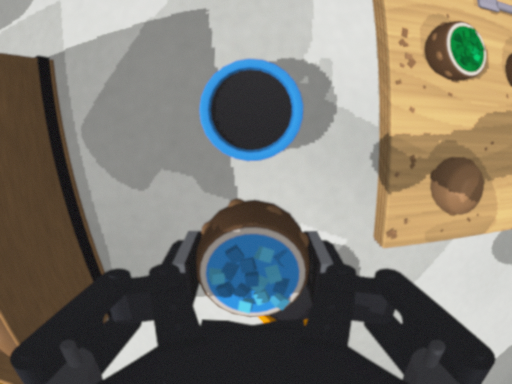

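View: the blue rim is at (252,111) and the held geode is level at (253,276). I place it.

```bash
python3 -m creep '[[[30,0,0,0,-0.6],[60,0,0,0,-0.6],[67,0,-20,0,-0.6],[67,0,-50,0,-0.6],[67,0,-75,0,-0.6],[67,0,-88,0,-0.6],[67,0,-95,0,-0.6],[67,0,-99,0,-0.6],[67,0,-99,0,-0.6],[67,0,-99,0,-0.6],[67,0,-99,0,-0.6]]]'; python3 -m creep '[[[0,0,0,0,0],[0,0,0,0,0.5],[0,0,0,0,1],[0,0,0,0,1],[0,0,0,0,1],[0,0,10,0,1],[0,0,30,0,1],[0,0,60,0,1],[0,0,100,0,1],[0,-30,120,0,1],[-3,-60,120,0,1],[-3,-60,120,0,1],[-3,-60,120,0,1]]]'
python3 - <<'E'
from h import *
o=r.get_obs()['eef_pos']
look('blue',(.556,.308),.072,18,80,50,'pics/w4.png')
look('green',(.621,.129),.072,40,80,50)
E
```

```text
time_s: 4.87
eef_pos: [0.5559, 0.3091, 0.2129]
tcp_rot: [-3.14, -0.002, 0.001]
wrist_force: [0.5, 0.8, -2.3]
opening: 0.0517
grasp_force: 64.0
time_s: 5.95
eef_pos: [0.5526, 0.2473, 0.3334]
tcp_rot: [-3.14, -0.001, -0.001]
wrist_force: [0.5, 0.3, 0.7]
opening: 0.0857
grasp_force: 0.0
blue px 179 194 rad 17.9 n 1005 xy [0.5552 0.3079] d mm [ 2.5 60.7]
green px 398 116 rad 23.3 n 1497 xy [0.6227 0.1279] d mm [  69.9 -120.2]
```

View pics/w4.png

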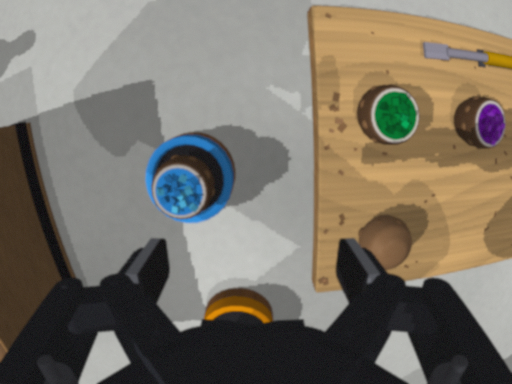

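Blue is seated in its rim, with crystals at (181,191) and the rim at (191,178). Next is green at (395,115).

```bash
python3 -m creep '[[[20,-35,0,0,1],[40,-70,0,0,1],[60,-105,0,0,1],[69,-119,0,0,1],[69,-119,-20,0,1],[69,-119,-50,0,1],[69,-119,-80,0,1],[69,-119,-105,0,1],[69,-119,-115,0,1],[69,-119,-120,0,1],[69,-119,-120,0,1],[69,-119,-120,0,0],[69,-119,-120,0,-0.3],[69,-119,-120,0,-0.6],[69,-119,-120,0,-0.6],[69,-119,-120,0,-0.6],[69,-119,-120,0,-0.6],[69,-119,-120,0,-0.6],[69,-119,-120,0,-0.6],[69,-119,-120,0,-0.6]]]'
python3 - <<'E'
from h import *
o=r.get_obs()['eef_pos']
look('green',o[:2],.072,60,80,50)
E
```

```text
time_s: 7.72
eef_pos: [0.6224, 0.1299, 0.2139]
tcp_rot: [-3.14, -0.003, 0.001]
wrist_force: [-1.3, -0.1, 5.8]
opening: 0.0516
grasp_force: 63.3
green px 253 272 rad 45.3 n 5517 xy [0.6253 0.1296] d mm [ 2.9 -0.3]
```

```bash
python3 -m creep '[[[0,0,15,0,-0.6],[0,0,40,0,-0.6],[0,0,75,0,-0.6],[0,0,110,0,-0.6],[-10,-20,120,0,-0.6],[-30,-45,120,0,-0.6],[-52,-74,120,0,-0.6],[-74,-105,120,0,-0.6],[-96,-136,120,0,-0.6],[-118,-167,120,0,-0.6],[-140,-198,120,0,-0.6],[-162,-229,120,0,-0.6],[-184,-260,120,0,-0.6],[-206,-291,120,0,-0.6],[-228,-320,120,0,-0.6],[-240,-338,120,0,-0.6],[-244,-345,120,0,-0.6],[-244,-345,120,0,-0.6],[-244,-345,120,0,-0.6],[-244,-345,120,0,-0.6]]]'
python3 - <<'E'
from h import *
look('green',(.378,-.275),.036,55,100,45,'pics/w5.png')
E
```

```text
time_s: 9.43
eef_pos: [0.3783, -0.215, 0.3321]
tcp_rot: [3.142, -0.001, 0.001]
wrist_force: [-0.0, 0.2, -1.4]
opening: 0.0515
grasp_force: 63.1
green px 317 182 rad 44.3 n 2455 xy [ 0.3826 -0.2759] d mm [  4.3 -60.9]
```

View pics/w5.png

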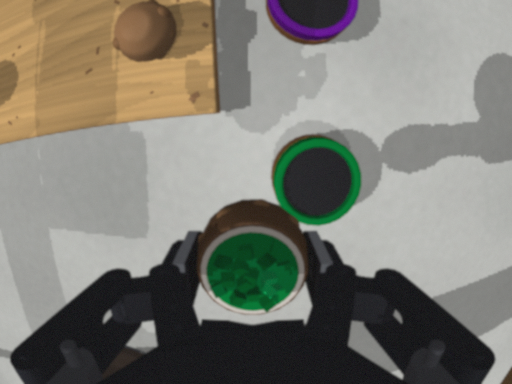

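The green rim is at (317,180) and the held geode is level. I place it.

```bash
python3 -m creep '[[[1,-30,0,0,-0.6],[2,-55,0,0,-0.6],[2,-61,-15,0,-0.6],[2,-61,-45,0,-0.6],[2,-61,-75,0,-0.6],[2,-61,-100,0,-0.6],[2,-61,-112,0,-0.6],[2,-61,-117,0,-0.6],[2,-61,-119,0,-0.6],[2,-61,-119,0,-0.6],[2,-61,-119,0,-0.6]]]'; python3 -m creep '[[[0,0,0,0,0],[0,0,0,0,0.5],[0,0,0,0,1],[0,0,0,0,1],[0,0,0,0,1],[0,0,10,0,1],[0,0,30,0,1],[0,0,60,0,1],[0,0,100,0,1],[0,30,120,0,1],[0,60,120,0,1],[0,60,120,0,1],[0,60,120,0,1]]]'
python3 - <<'E'
from h import *
look('green',(.381,-.276),.072,18,80,50,'pics/w6.png')
E
```

```text
time_s: 10.4
eef_pos: [0.3792, -0.2753, 0.2138]
tcp_rot: [-3.141, 0.003, 0.002]
wrist_force: [-9.7, 7.0, 20.0]
opening: 0.0518
grasp_force: 65.6
time_s: 11.48
eef_pos: [0.38, -0.2153, 0.3334]
tcp_rot: [3.142, -0.002, 0.004]
wrist_force: [1.1, 0.5, -0.4]
opening: 0.085
grasp_force: 0.0
green px 326 197 rad 17.9 n 1005 xy [ 0.3803 -0.2765] d mm [  0.3 -61.2]
```

View pics/w6.png

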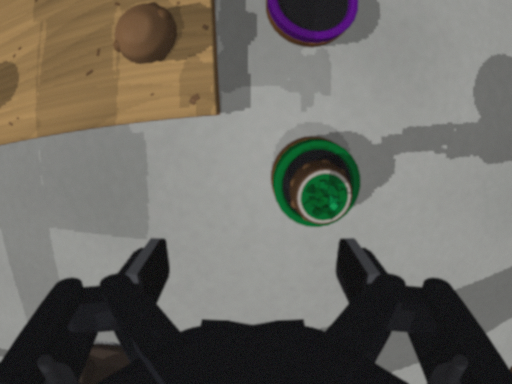

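Green is seated: crystals at (326,197), rim at (316,181). Next I approach violet.

```bash
python3 -m creep '[[[24,32,0,0,1],[48,64,0,0,1],[72,96,0,0,1],[96,128,0,0,1],[120,160,0,0,1],[144,192,0,0,1],[168,216,0,0,1],[172,225,0,0,1],[172,225,0,0,1],[172,225,0,0,1],[172,225,0,0,1]]]'
python3 - <<'E'
from h import *
look('violet',(.624,.013),.072,35,80,50)
look('amber',(.631,-.105),.072,30,150,80)
E
```

```text
time_s: 12.45
eef_pos: [0.5514, 0.0077, 0.3319]
tcp_rot: [3.141, 0.002, -0.0]
wrist_force: [0.3, -0.3, -0.6]
opening: 0.0853
grasp_force: 0.0
violet px 247 103 rad 26.5 n 2145 xy [0.6255 0.0113] d mm [74.1  3.7]
amber px 392 101 rad 23.8 n 1569 xy [ 0.6327 -0.107 ] d mm [  81.5 -114.5]
```

```bash
python3 -m creep '[[[35,2,0,0,1],[65,2,0,0,1],[73,2,-10,0,1],[73,2,-40,0,1],[73,2,-75,0,1],[73,2,-103,0,1],[73,2,-114,0,1],[73,2,-119,0,1],[73,2,-119,0,1],[73,2,-119,0,0],[73,2,-119,0,-0.3],[73,2,-119,0,-0.6],[73,2,-119,0,-0.6],[73,2,-119,0,-0.6],[73,2,-119,0,-0.6],[73,2,-119,0,-0.6],[73,2,-119,0,-0.6],[73,2,-119,0,-0.6]]]'
python3 - <<'E'
from h import *
o=r.get_obs()['eef_pos']
look('violet',o[:2],.072,60,80,50)
E
```

```text
time_s: 14.05
eef_pos: [0.6254, 0.011, 0.2163]
tcp_rot: [-3.141, -0.004, 0.002]
wrist_force: [-3.5, 0.6, 7.4]
opening: 0.0518
grasp_force: 61.7
violet px 253 270 rad 44.9 n 5481 xy [0.6285 0.0105] d mm [ 3.1 -0.5]
```

```bash
python3 -m creep '[[[0,0,15,0,-0.6],[0,0,40,0,-0.6],[0,0,75,0,-0.6],[0,0,110,0,-0.6],[-5,-15,120,0,-0.6],[-15,-45,120,0,-0.6],[-25,-80,120,0,-0.6],[-35,-115,120,0,-0.6],[-46,-150,120,0,-0.6],[-58,-185,120,0,-0.6],[-66,-210,120,0,-0.6],[-69,-220,120,0,-0.6],[-69,-220,120,0,-0.6],[-69,-220,120,0,-0.6],[-69,-220,120,0,-0.6]]]'
python3 - <<'E'
from h import *
look('violet',(.557,-.269),.036,55,100,45,'pics/w7.png')
E
```

```text
time_s: 15.35
eef_pos: [0.5559, -0.2088, 0.334]
tcp_rot: [-3.141, -0.001, 0.001]
wrist_force: [0.8, 0.3, -2.2]
opening: 0.0515
grasp_force: 63.8
violet px 317 179 rad 44.4 n 2510 xy [ 0.5618 -0.2694] d mm [  5.8 -60.6]
```

View pics/w7.png

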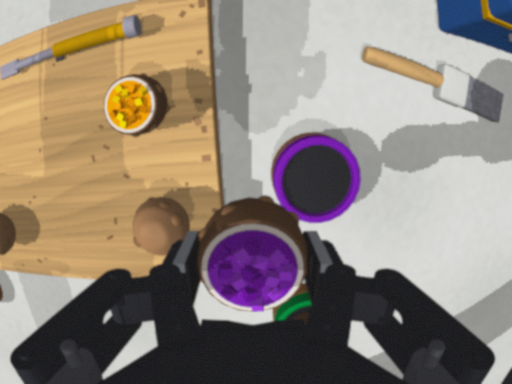

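The violet rim is at (317,177) and the geode is held level. I place it.

```bash
python3 -m creep '[[[1,-30,0,0,-0.6],[3,-55,0,0,-0.6],[3,-60,-15,0,-0.6],[3,-60,-45,0,-0.6],[3,-60,-75,0,-0.6],[3,-60,-100,0,-0.6],[3,-60,-112,0,-0.6],[3,-60,-116,0,-0.6],[3,-60,-118,0,-0.6],[3,-60,-118,0,-0.6],[3,-60,-118,0,-0.6]]]'; python3 -m creep '[[[0,0,0,0,0],[0,0,0,0,0.5],[0,0,0,0,1],[0,0,0,0,1],[0,0,0,0,1],[0,0,10,0,1],[0,0,30,0,1],[0,0,60,0,1],[0,0,100,0,1],[0,30,118,0,1],[0,65,118,0,1],[0,100,118,0,1],[0,100,118,0,1],[0,100,118,0,1],[0,100,118,0,1]]]'
python3 - <<'E'
from h import *
look('violet',(.559,-.27),.072,25,80,50,'pics/w8.png')
look('amber',(.631,-.105),.072,32,150,80)
E
```

```text
time_s: 16.32
eef_pos: [0.5597, -0.2687, 0.2169]
tcp_rot: [3.141, -0.002, 0.002]
wrist_force: [0.8, 0.5, -1.9]
opening: 0.0517
grasp_force: 63.9
time_s: 17.57
eef_pos: [0.5589, -0.1692, 0.3345]
tcp_rot: [3.141, -0.001, 0.002]
wrist_force: [0.2, -1.1, -0.7]
opening: 0.0851
grasp_force: 0.0
violet px 370 196 rad 23.3 n 1481 xy [ 0.5595 -0.2707] d mm [   0.7 -101.5]
amber px 175 106 rad 25.0 n 1883 xy [ 0.6325 -0.1094] d mm [73.7 60.3]
```

View pics/w8.png

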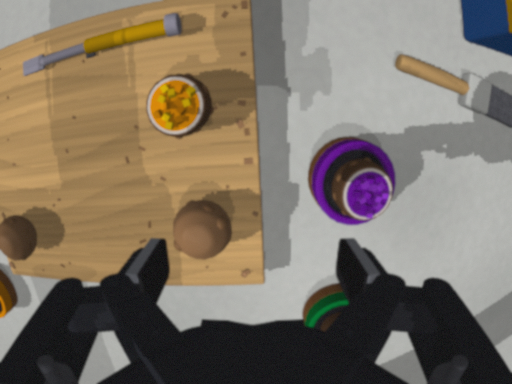

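Violet is seated: crystals at (366,193), rim at (352,180). Amber is at (178,105).

```bash
python3 -m creep '[[[30,25,0,0,1],[60,50,0,0,1],[73,62,0,0,1],[73,62,-20,0,1],[73,62,-50,0,1],[73,62,-80,0,1],[73,62,-107,0,1],[73,62,-116,0,1],[73,62,-121,0,1],[73,62,-121,0,1],[73,62,-121,0,0],[73,62,-121,0,-0.3],[73,62,-121,0,-0.6],[73,62,-121,0,-0.6],[73,62,-121,0,-0.6],[73,62,-121,0,-0.6],[73,62,-121,0,-0.6],[73,62,-121,0,-0.6],[73,62,-121,0,-0.6]]]'
python3 - <<'E'
from h import *
o=r.get_obs()['eef_pos']
look('amber',o[:2],.072,45,150,80)
E
```

```text
time_s: 19.25
eef_pos: [0.6324, -0.1073, 0.2151]
tcp_rot: [-3.142, -0.003, 0.001]
wrist_force: [-1.8, 0.6, 6.8]
opening: 0.052
grasp_force: 62.1
amber px 252 275 rad 44.6 n 5331 xy [ 0.6332 -0.1073] d mm [ 0.9 -0.1]
```

```bash
python3 -m creep '[[[0,0,15,0,-0.6],[0,0,40,0,-0.6],[0,0,75,0,-0.6],[0,0,110,0,-0.6],[-10,12,120,0,-0.6],[-28,34,120,0,-0.6],[-52,62,120,0,-0.6],[-76,91,120,0,-0.6],[-100,120,120,0,-0.6],[-124,149,120,0,-0.6],[-148,178,120,0,-0.6],[-172,206,120,0,-0.6],[-196,235,120,0,-0.6],[-220,264,120,0,-0.6],[-242,290,120,0,-0.6],[-255,306,120,0,-0.6],[-260,312,120,0,-0.6],[-260,312,120,0,-0.6],[-260,312,120,0,-0.6],[-260,312,120,0,-0.6]]]'
python3 - <<'E'
from h import *
look('amber',(.372,.265),.036,50,150,80,'pics/w9.png')
E
```

```text
time_s: 20.97
eef_pos: [0.3721, 0.2042, 0.333]
tcp_rot: [-3.141, -0.0, 0.001]
wrist_force: [0.4, -0.6, -1.5]
opening: 0.0517
grasp_force: 63.4
amber px 192 183 rad 45.3 n 2515 xy [0.374  0.2609] d mm [ 2.  56.7]
```

View pics/w9.png

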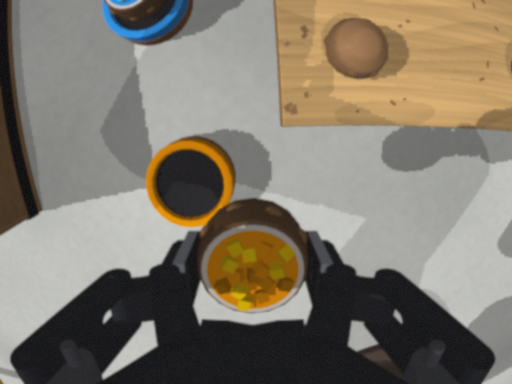

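The amber rim is at (191,182) and the geode is held level. I place it.

```bash
python3 -m creep '[[[0,30,0,0,-0.6],[0,55,0,0,-0.6],[0,59,-15,0,-0.6],[0,59,-45,0,-0.6],[0,59,-75,0,-0.6],[0,59,-100,0,-0.6],[0,59,-112,0,-0.6],[0,59,-116,0,-0.6],[0,59,-118,0,-0.6],[0,59,-118,0,-0.6],[0,59,-118,0,-0.6]]]'; python3 -m creep '[[[0,0,0,0,0],[0,0,0,0,0.5],[0,0,0,0,1],[0,0,0,0,1],[0,0,0,0,1],[0,0,10,0,1],[0,0,30,0,1],[0,0,60,0,1],[0,0,100,0,1],[0,-30,118,0,1],[0,-65,118,0,1],[0,-90,118,0,1],[0,-90,118,0,1],[0,-90,118,0,1],[0,-90,118,0,1]]]'
python3 - <<'E'
from h import *
P=look('amber',(.372,.263),.072,18,150,80,'pics/w10.png')
a=cv2.imread('pics/w10.png')
t=imaging.grab_frame('side')[:,:,::-1]
cv2.imwrite('pics/fin.png',np.vstack([cv2.resize(a,(400,300)),cv2.resize(t,(400,300))]))
E
```

```text
time_s: 21.93
eef_pos: [0.3721, 0.2625, 0.2152]
tcp_rot: [3.14, 0.001, -0.001]
wrist_force: [0.0, -0.7, 0.0]
opening: 0.0516
grasp_force: 63.5
time_s: 23.18
eef_pos: [0.372, 0.1738, 0.333]
tcp_rot: [-3.141, -0.001, 0.001]
wrist_force: [0.5, -0.2, -0.7]
opening: 0.0857
grasp_force: 0.0
amber px 147 197 rad 17.9 n 1005 xy [0.3716 0.2628] d mm [-0.3 89. ]
```

View pics/fin.png

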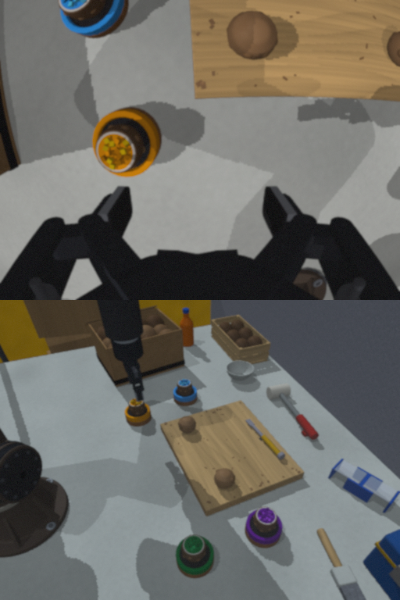

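All four geodes sit level in their rims; in the last views amber is at (117,152) inside its ring, and the stones are where they were. I'm handing in.

```bash
python3 -c "
from plant import close_job
print(close_job())"
```

```text
the job is handed in; nothing more can be done
None
```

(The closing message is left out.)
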